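Find the fullest glaze jar in a rotary stand by its weight

ROBOT

A 6-joint arm with a two-finger parallel gripper is mounted at the origin on a cart in front of the work surface, level with it; the furniture and walls round the work are solid. World frame = base frame: x ahead of the robot, y to its left, z up, the work surface at z = 0. Lengths are in m, angles in rad, forces in N, time in s.
With the tool pointing down it reaches from about 0.375 to 0.9 m from the base axis. Payload 3.1 kg.
Tool frame: the origin (TCP) lies between the finger pads, 19 mm behind the fingertips; this is the grasp point; z points along the fingers, y is the line along which they close (so a half turn about z gives the same grasp; the last joint's range is limited). The gripper opens to 85 mm and grips with 20 to 120 N. Pads are 22 mm wide; open, the fingers measure 114 mm over their backs; the gripper's body (76 mm by 85 mm) begins 54 mm behind the grasp point. The pads swing forward as they close: fully open they stand 13 mm farther back than shut.
Start: joints at [-1.413, 0.527, 1.433, -0, 1.181, -0.178], TCP at [0.206, -0.59, 0.25] pointing down, gripper open.
Joint ranges: [-3.08, 3.08], [-0.75, 2.2], [0.22, 2.44], [-1.43, 4.57], [0, 2.65], [-2.85, 2.85]. Speed limits (rad/s): [2.79, 2.79, 3.14, 3.14, 3.14, 3.14].

INTERFACE

Orientations are given as a unit quaternion [x, y, z, w].
In Python, from station import manip gives the robot as it stands.
- The arm moves only by the tool drive_tool, never from a script. Its argument "motion" is a list that holds one entry, the list of rows, each a list of 5 numbers: the finger opening in mm, from 0 to 85.4, then the shift along the tool's x, y, z in units of 30 mm (1.0 is 30 mm), then the turn about the tool's z in units of 8 degrees (1.0 is 8 degrees). In form: [[[fingers, x, y, z, yaw], ...]]. A call has 1 to 10 rows; each row is the pose to reach, as a shift and turn from the pose commanded when the call began, along the tool's axes at that moment; what a row does not reach only later rows make up. A row lasts 1/10 s, in which the tool goes at most 50 mm and 8.59 degrees, less where a joint would pass 70% of its speed; a pose out of reach is approached as far as the arm can. A call with a gripper value outside its range is refused whole. The fingers move at their own pace and stop on an object; "squeeze" is the grip in N (left out, the last holds). Time passes only in rows, so rows that repeat a pose let the fingers close. It gives the time, the measured TCP pose, the force, the opening and the grip force at its end, in the units of the state.
- manip.sense(): the state, without advancing time (a new reading comes with each control period).
- manip.snapshot(name): name is "scene" or "top" or "wrist"; returns the picture (420x560x3 uint8, red, green, blue); there is no depth.
- manip.camera_model(name): a dict with "fov_y" (degrees; the focal length in pixels is half the picture's height over the tangent of half this angle, whatever the lens; pixels are square), "cx", "cy" (the principal point, pixels), "origin" and "orientation" of the camera in the world. Camera axes: x right, y up, looking along -z (the intrinsics and any distortion apply to the point x, -y, -z); pixel columns grow to the right and rows downward; lengths in m; the calibration is good to about 2 mm. A picture is of the moment at which its call begins: read the wrist's pose just before it. camera_model takes no time and is no camera call; for the wrist camera it gives the pose at the moment of the call.
- manip.sign_off(): hands the job in; it is judged then, once.
The state is a dict: "t": time; "q": joint angles; "qd": joint speeds; "tau": joint torques, N m; "tcp_pos": TCP position; "tool_rot": TCP orientation; "force": force on the tool from outside, world axes, zero at the start; "ft_torque": the same for the moment, N m; "finger_gap": opening from 0.0 (shut) to 1.0 (fully open); "gripper_force": force on a finger pad.
Only numpy, scipy, OpenCV 4.12 (cv2) and the standard library are available. Lean on these libraries where they do the work, as an engineer would, in place of code of your own. Each camera call takes 0.05 s, during which the arm holds its last target. There are 200 camera calls.

TASK

The rotary stand holds three identical closed glaze jars and only the one at the opening of its cover can be reached: lift it clear of its pocket to feel its weight, set it back, then turn the table by its pegs one click stop clockwise (seen from above) to bring round the next jar, until you have hefted all three. Then find the heaviest jar - turn the table back or on if it is no longer at the opening - and finish while holding it up in the gripper, upright and still, its base higher than the cover's roof, with the other two jars seated in their pockets and the table at rest in a click stop. Do not tip or drop a jar, and leave the small red pot, the tape roll and the test tile where they are.

Things in the scene. Friction and masses are not known exactly. Their poses are not given: they have to be found in the camera images.
- jar_p: one of three closed glaze jars that look the same, white with a printed label and a dark lid fixed shut; 62 mm across, 93 mm tall; origin at the centre of its underside, z up. They weigh 0.12 to 0.5 kg; any may be the heaviest, by at least 0.1 kg. Stands loose in a pocket of the turning table; lifts straight up. Grip it across from above with the TCP about 65 mm above its underside
- jar_q: one of three closed glaze jars that look the same, white with a printed label and a dark lid fixed shut; 62 mm across, 93 mm tall; origin at the centre of its underside, z up. They weigh 0.12 to 0.5 kg; any may be the heaviest, by at least 0.1 kg. Stands loose in a pocket of the turning table; lifts straight up. Grip it across from above with the TCP about 65 mm above its underside
- jar_r: one of three closed glaze jars that look the same, white with a printed label and a dark lid fixed shut; 62 mm across, 93 mm tall; origin at the centre of its underside, z up. They weigh 0.12 to 0.5 kg; any may be the heaviest, by at least 0.1 kg. Stands loose in a pocket of the turning table; lifts straight up. Grip it across from above with the TCP about 65 mm above its underside
- stand: fixed rotary stand: aluminium turning table 250 mm across, top 50 mm above the work surface; over its far half a dust cover, grey curved wall of radius 137 mm and clear roof, rim 162 mm up, its straight front edge 16 mm behind the axis. Origin on the axis at the work surface, z up; -x points out of the opening. A spring plunger, 45 mm high, reaches 180 mm from the axis at the opening's right
- table_disc (a joint): angle of the turning table, 0 at the start, growing clockwise seen from above (its front goes from the robot's right to left). Click stops every 2.094 rad (0, 2.094, 4.189.., both ways) put one pocket at the opening. A spring roller holds it: push a peg with about 4 N to leave a stop; little friction between; let go within 0.06 rad of a stop, it draws itself in
- axis (a point): point on the turning axis at the height of the pocket floors (50 mm)
- front_pocket (a point): centre of the pocket floor at the opening, 80 mm from the axis, 50 mm above the work surface; fixed to the stand, it does not turn. The three pockets are smooth black plastic rings 67 mm wide inside, 74 mm outside, 24 mm high, 120 degrees apart. Nothing is above the front pocket
- cover_edge (a point): middle of the straight front edge of the cover's roof, on its upper side (162 mm above the work surface)
- peg_1 (a point): top of an upright wooden peg on the turning table, 108 mm from the axis, midway between two pockets; shaft 14 mm thick, 92 mm tall, 17 mm ball top. Turns with the table and serves to turn it (pinch it from above, TCP about 80 mm above the table, or push it). Two pegs are in the open, 60 degrees either side of the front pocket; they pass under the cover
- peg_2 (a point): top of an upright wooden peg on the turning table, 108 mm from the axis, midway between two pockets; shaft 14 mm thick, 92 mm tall, 17 mm ball top. Turns with the table and serves to turn it (pinch it from above, TCP about 80 mm above the table, or push it). Two pegs are in the open, 60 degrees either side of the front pocket; they pass under the cover
- peg_3 (a point): top of an upright wooden peg on the turning table, 108 mm from the axis, midway between two pockets; shaft 14 mm thick, 92 mm tall, 17 mm ball top. Turns with the table and serves to turn it (pinch it from above, TCP about 80 mm above the table, or push it). Two pegs are in the open, 60 degrees either side of the front pocket; they pass under the cover
- small_pot: bystander: small round red-brown vase, 85 mm wide, 82 mm tall, to the right of the stand; origin at the centre of its underside
- tape_roll: bystander: roll of masking tape lying flat, 104 mm across, 25 mm high, to the right of the stand; origin at the centre of its underside
- test_tile: bystander: small bare clay test tile lying flat, 75x45x10 mm, to the right of the stand; origin at the centre of its underside

How it is judged:
By the outcome, as a careful person would: the job done as asked, in the order asked, and still so for the second after the job is handed in, while the arm keeps its last pose, push and grip.
It also fails if it takes over 72 s, if anything falls off the work surface, if the arm or the gripper's body presses on something with over 40 N, if the wrist force passes 120 N, or if a joint passes its speed limit or range.

## Working session

There is one attempt and no reset: what is moved stays moved. The work goes in short steps, Python scripts to look and compute and a tool call to move; the robot and the scene stay as the last step left them, time stands still between calls to the robot, and variables do not carry over. Pictures are saved under pics/ and viewed, at most 10 in all, crops included, and the job is handed in when it is done.

Besides the shell and the picture viewer there is one more tool, called after "Request:" as name(argument=value, ...), one argument or row to a line, values as JSON. drive_tool: Moves the arm, as the interface text tells. Its arguments: {"type":"object","properties":{"motion":{"type":"array","items":{"type":"array","items":{"type":"array","items":{"type":"number"}}}},"squeeze":{"type":"number"}},"required":["motion"]}

```bash
mkdir -p pics; ls; python3 - <<'E'
from station import manip
import cv2,json
for n in("scene","top"):
    cv2.imwrite(f"pics/{n}0.png",manip.snapshot(n)[:,:,::-1]); print(n,manip.camera_model(n))
print(manip.camera_model("wrist")); print(manip.sense())
E
```

```text
pics
scene {'fov_y': 45.010572851336235, 'cx': 269.5290197643107, 'cy': 200.51542909632587, 'origin': array([-0.25887469, -0.56657593,  0.66252948]), 'orientation': array([ 0.45338283, -0.20897375, -0.36451574,  0.78606759])}
top {'fov_y': 46.091824312364785, 'cx': 276.8308279127902, 'cy': 208.96064611804704, 'origin': array([0.29101331, 0.05127994, 1.43538456]), 'orientation': array([ 0.05760979, -0.04248981, -0.70164567,  0.70892107])}
{'fov_y': 70.29155004137095, 'cx': 280.8861074140213, 'cy': 207.2661097488863, 'origin': array([ 0.27864456, -0.56341254,  0.37270024]), 'orientation': array([-0.12334813,  0.08875506, -0.57177375,  0.80621496])}
{'t': 0.1, 'q': array([-1.41346508e+00,  5.28371154e-01,  1.43380013e+00, -1.54314683e-05,
        1.18139776e+00, -1.78521623e-01]), 'qd': array([-0.00014118, -0.00023994, -0.00330595,  0.00084502,  0.00095129,
       -0.00143503]), 'tau': array([ 8.73199838e-05, -4.43304062e+01, -1.78587073e+01, -2.85189917e-04,
        3.88098881e-03,  4.01675578e-06]), 'tcp_pos': array([ 0.20589656, -0.58945453,  0.24912444]), 'tool_rot': array([ 9.85932486e-01,  1.67141127e-01,  3.33510026e-06, -9.88215351e-04]), 'force': array([ 0.52805035,  0.60067795, -0.82398717]), 'ft_torque': array([0.00337892, 0.01406445, 0.01279273]), 'gripper_force': 0.0, 'finger_gap': 0.9955748208731183}
```

View pics/scene0.png

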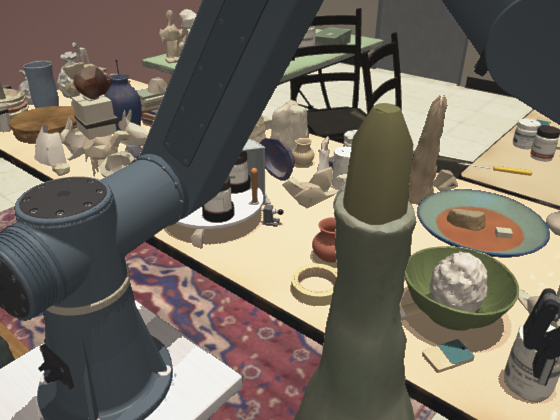

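View pics/top0.png

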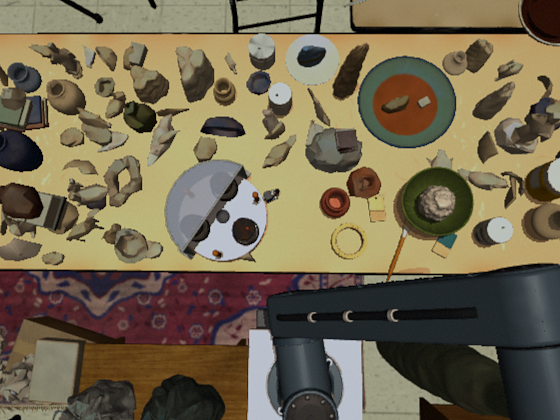

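The top picture shows the stand's disc centred near (222,215), the front jar near (245,231), pegs near (255,198) and (217,255), and the roof edge running from (245,163) to (192,257). I'll zoom in and project.

```bash
cat > h.py <<'E'
import numpy as np, cv2
from scipy.spatial.transform import Rotation as R
from station import manip
def ray(m,u,v):
    f=210/np.tan(np.radians(m['fov_y'])/2)
    d=R.from_quat(m['orientation']).apply([(u-m['cx'])/f,-(v-m['cy'])/f,-1]); return np.array(m['origin']),d
def at(m,u,v,z):
    o,d=ray(m,u,v); return (o+d*(z-o[2])/d[2])
def px(m,P):
    f=210/np.tan(np.radians(m['fov_y'])/2)
    p=R.from_quat(m['orientation']).inv().apply(np.atleast_2d(P)-m['origin'])
    return np.c_[m['cx']-f*p[:,0]/p[:,2], m['cy']+f*p[:,1]/p[:,2]]
E
python3 - <<'E'
from h import *
m=manip.camera_model("top")
for n,u,v,z in [("hub",222,215,.05),("frontlid",245,231,.143),("pegA",255,198,.142),("pegB",217,255,.142),("edge1",245,163,.162),("edge2",192,257,.162),("plunger",277,193,.045)]: print(n,at(m,u,v,z).round(3))
im=cv2.imread("pics/top0.png")[150:270,160:290]
cv2.imwrite("pics/top0c.png",cv2.resize(im,None,fx=5,fy=5,interpolation=cv2.INTER_CUBIC))
E
```

```text
hub [0.47  0.238 0.05 ]
frontlid [0.416 0.163 0.143]
pegA [0.504 0.138 0.142]
pegB [0.352 0.235 0.142]
edge1 [0.595 0.165 0.162]
edge2 [0.345 0.297 0.162]
plunger [0.535 0.082 0.045]
```

View pics/top0c.png

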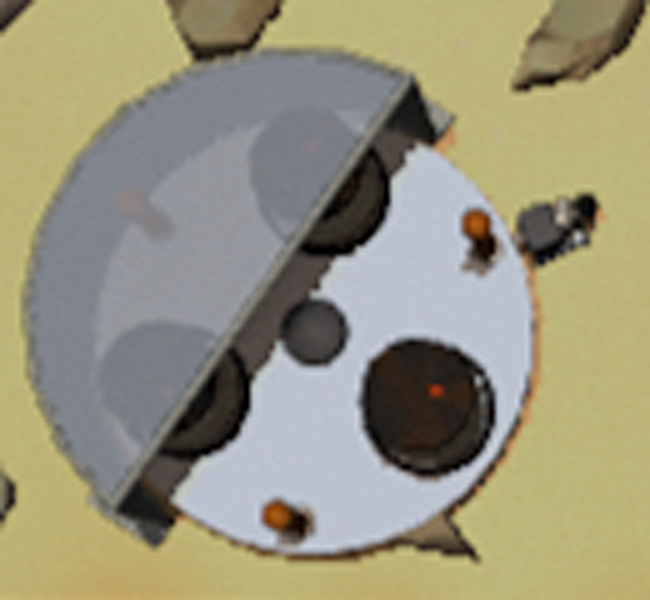

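The crop shows the hub at crop (315,330), the peg tops at (478,223) and (278,517), and the lid centre near (425,403). The roof-edge ends are at (411,78) and (118,503). I'll fit the stand pose to these.

```bash
cat > fit.py <<'E'
from h import *
from scipy.optimize import least_squares
m=manip.camera_model("top")
c=lambda u,v:[160+(u-2)/5,150+(v-2)/5]
obs=np.array([c(478,223),c(278,517),c(425,403),c(411,78),c(118,503)])
def pts(p):
    x,y,a=p; e=lambda r,t,z:[x+r*np.cos(a+t),y+r*np.sin(a+t),z]
    T=np.pi/3
    q=np.arccos(-16/137)
    return np.array([e(.108,T,.1335),e(.108,-T,.1335),e(.08,0,.143),e(.137,q,.162),e(.137,-q,.162)])
def res(p): return (px(m,pts(p))-obs).ravel()
s=least_squares(res,[.46,.235,-1.]); print(s.x,s.fun.round(2))
x,y,a=s.x; print("front dir",np.cos(a),np.sin(a)); print(pts(s.x).round(4))
print("bases radius", np.hypot(*pts(s.x)[:3,:2].T))
E
python3 fit.py
```

```text
[ 0.46572579  0.2338085  -2.1510192 ] [ 0.49  0.62  0.6  -0.03 -0.96 -1.47  0.4   0.11 -0.51  0.76]
front dir -0.5482103523109229 -0.8363404866554852
[[0.5143 0.1374 0.1335]
 [0.3579 0.2399 0.1335]
 [0.4219 0.1669 0.143 ]
 [0.5883 0.1726 0.162 ]
 [0.3607 0.3218 0.162 ]]
bases radius [0.53237462 0.4308753  0.45368431]
```

```bash
cat >> h.py <<'E'
def to(P,ang=None,s=None):
    """units [x,y,z,yaw] from the present pose to world TCP P, closing line (tool y) at ang deg"""
    s=s or manip.sense(); r=R.from_quat(s['tool_rot'])
    d=r.inv().apply(np.array(P)-s['tcp_pos'])/.03
    y=r.apply([0,1,0]); cur=np.degrees(np.arctan2(y[1],y[0]))
    w=0 if ang is None else -((ang-cur+180)%360-180)/8
    return np.r_[d,w].round(3)
E
python3 - <<'E'
from h import *
print(to([.48,-.2,.30],-52),to([.422,.12,.30],-33.2))
E
```

```text
[12.905 -9.248 -1.673 -2.345] [ 14.596 -19.956  -1.652  -4.695]
```

Request:
drive_tool(
  motion=[
    [[85,3,-2.2,-0.8,0],[85,5,-3.5,-1.2,0],[85,7,-5,-1.7,-0.5],[85,9,-6.5,-1.7,-1],[85,11,-8,-1.7,-1.5],[85,12.9,-9.2,-1.7,-2],[85,13.3,-11,-1.7,-2.6],[85,13.6,-12.5,-1.7,-3.3],[85,13.9,-14,-1.7,-4],[85,14.2,-15.5,-1.7,-4.7]],
  ],
)

```text
t: 1.1
tcp_pos: [0.4338, -0.1552, 0.2977]
tool_rot: [0.879, 0.478, 0.0, 0.0]
force: [1.7, -0.5, 0.2]
finger_gap: 0.994
gripper_force: 0.0
```

```bash
python3 - <<'E'
from h import *
s=manip.sense(); print(s['tcp_pos'],s['q']); print(to([.43,.10,.33],-33.2))
E
```

```text
[ 0.43375992 -0.15521686  0.29772568] [-5.87167791e-01  2.41559173e-01  1.76704757e+00  3.38720700e-04
  1.13276958e+00 -1.24616527e-02]
[ 7.072 -4.73  -1.075  0.033]
```

Request:
drive_tool(
  motion=[
    [[85,0,0,0,0],[85,0,0,0,0]],
  ],
)

```text
t: 1.3
tcp_pos: [0.4333, -0.156, 0.2978]
tool_rot: [0.879, 0.477, -0.0, 0.0]
force: [-0.8, -0.2, -0.3]
finger_gap: 0.995
gripper_force: 0.0
```

```bash
python3 - <<'E'
from h import *
s=manip.sense(); print(s['tcp_pos'],s['q'],s['force']); print(to([.43,.10,.33],-33.2))
E
```

```text
[ 0.43330519 -0.1560218   0.29780891] [-5.88729720e-01  2.41367056e-01  1.76705626e+00 -5.49912942e-04
  1.13311478e+00 -1.23593551e-02] [-0.8256862  -0.23977147 -0.26053359]
[ 7.096 -4.742 -1.077  0.024]
```

Request:
drive_tool(
  motion=[
    [[85,1.2,-0.8,-0.3,0],[85,2.4,-1.6,-0.6,0],[85,3.6,-2.4,-0.9,0],[85,4.8,-3.2,-1.08,0],[85,6,-4,-1.08,0],[85,7.1,-4.74,-1.08,0],[85,7.1,-4.74,-1.08,0],[85,7.1,-4.74,-1.08,0]],
  ],
)

```text
t: 2.1
tcp_pos: [0.4314, 0.0982, 0.3301]
tool_rot: [0.879, 0.476, -0.0, 0.0]
force: [0.4, -0.8, 0.2]
finger_gap: 0.999
gripper_force: 0.0
```

```bash
python3 - <<'E'
from h import *
m=manip.camera_model("wrist"); cv2.imwrite("pics/w1.png",manip.snapshot("wrist")[:,:,::-1]); print(m)
import json; json.dump({k:np.array(v).tolist() for k,v in m.items()},open("w1.json","w"))
E
```

```text
{'fov_y': 70.29155004137095, 'cx': 280.8861074140213, 'cy': 207.2661097488863, 'origin': array([0.47348404, 0.16373136, 0.45359973]), 'orientation': array([-0.14632544,  0.04300112, -0.28167475,  0.94731151])}
```

View pics/w1.png

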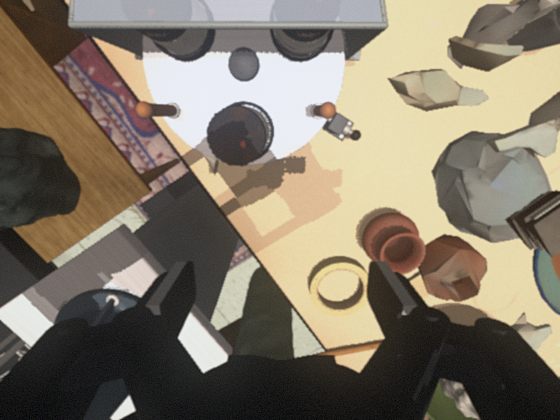

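The wrist view shows the peg balls at (143,109) and (328,110) and the lid centre at about (237,133). The roof edge corners are at about (71,24) and (387,21). I'll do a joint fit.

```bash
cat > fit2.py <<'E'
import json,sys
from fit import *
w=json.load(open("w1.json")); ow=np.array([[143.5,109],[328,109.5],[237,133]])
def resw(p):
    P=pts(p)[[1,0,2]]; return (px(w,P)-ow).ravel()
for f in (lambda p:resw(p)[:4], resw, lambda p:np.r_[resw(p),res(p)[:6]]):
    s=least_squares(f,[.46,.235,-2.1]); print(s.x.round(4),s.fun.round(1))
p=s.x; x,y,a=p; print("yaw",np.degrees(a)); print(pts(p).round(4))
im=cv2.imread("pics/w1.png"); 
for q in px(w,pts(p)): cv2.circle(im,tuple(int(round(t)) for t in q),2,(0,255,0),-1)
cv2.imwrite("pics/w1o.png",cv2.resize(im[0:180,60:400],None,fx=2.3,fy=2.3))
E
python3 fit2.py
```

```text
[ 0.46572579  0.2338085  -2.1510192 ] [ 0.49  0.62  0.6  -0.03 -0.96 -1.47  0.4   0.11 -0.51  0.76]
front dir -0.5482103523109229 -0.8363404866554852
[[0.5143 0.1374 0.1335]
 [0.3579 0.2399 0.1335]
 [0.4219 0.1669 0.143 ]
 [0.5883 0.1726 0.162 ]
 [0.3607 0.3218 0.162 ]]
bases radius [0.53237462 0.4308753  0.45368431]
[ 0.4669  0.2369 -2.1515] [ 0.5 -0.1 -0.5 -0. ]
[ 0.4678  0.2374 -2.1505] [ 0.9 -1.   0.1 -1.1 -1.   2.1]
[ 0.4674  0.237  -2.1503] [ 0.9 -0.4 -0.  -0.6 -1.   2.6 -0.7 -0.  -0.6 -0.7 -2.2 -2.1]
yaw -123.20238507072901
[[0.5161 0.1406 0.1335]
 [0.3596 0.2431 0.1335]
 [0.4236 0.1701 0.143 ]
 [0.59   0.1759 0.162 ]
 [0.3623 0.3249 0.162 ]]
```

View pics/w1o.png

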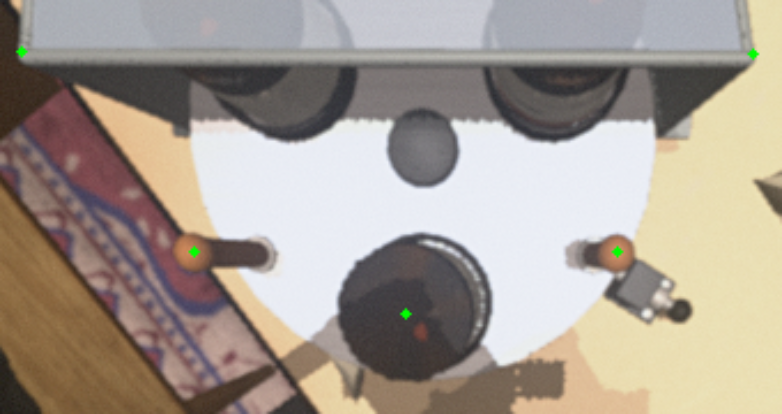

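Overlay matches the picture to within about a pixel, so the axis is at (0.467, 0.237) with the front direction at -123.2°. Moving above the front jar.

```bash
cat >> h.py <<'E'
AX=np.array([.4672,.2369]); A0=-123.2
def pol(r,t,z): return np.r_[AX+r*np.array([np.cos(np.radians(A0+t)),np.sin(np.radians(A0+t))]),z]
E
python3 -c "
from h import *
print(to(pol(.08,0,.2),-33.2),to(pol(.08,0,.115),-33.2))"
```

```text
[ 1.874 -1.549  4.335 -0.006] [ 1.876e+00 -1.550e+00  7.168e+00 -6.000e-03]
```

Request:
drive_tool(
  motion=[
    [[85,0.95,-0.8,0.7,0],[85,1.88,-1.55,1.9,0],[85,1.88,-1.55,3.2,0],[85,1.88,-1.55,4.2,0],[85,1.88,-1.55,5,0],[85,1.88,-1.55,5.8,0],[85,1.88,-1.55,6.5,0],[85,1.88,-1.55,7.0,0],[85,1.88,-1.55,7.17,0],[85,1.88,-1.55,7.17,0]],
  ],
)

```text
t: 3.15
tcp_pos: [0.4232, 0.1701, 0.1145]
tool_rot: [0.88, 0.475, -0.001, -0.0]
force: [-0.6, -0.0, 0.3]
finger_gap: 0.992
gripper_force: 0.0
```

Request:
drive_tool(
  motion=[
    [[55,0,0,0,0],[55,0,0,0,0],[55,0,0,0,0],[55,0,0,0,0],[55,0,0,0,0],[55,0,0,0,0],[55,0,0,0,0],[55,0,0,0,0]],
  ],
  squeeze=35,
)

```text
t: 3.95
tcp_pos: [0.4238, 0.1713, 0.1163]
tool_rot: [0.879, 0.476, 0.001, 0.001]
force: [0.4, -3.5, 6.6]
finger_gap: 0.711
gripper_force: 38.0
```

```bash
python3 - <<'E'
from h import *
s=manip.sense(); print(s)
E
```

```text
{'t': 3.95, 'q': array([ 1.39509193e-01,  5.42383668e-01,  1.96781388e+00, -1.53268047e-03,
        6.28340623e-01,  7.18733876e-01]), 'qd': array([ 2.83354281e-05,  2.56241560e-03, -2.36429939e-03,  7.28392042e-04,
       -3.64792652e-04, -6.53454799e-04]), 'tau': array([  1.69115838, -31.95533395,  -6.95943743,   0.61078034,
        -0.06059391,  -0.03322035]), 'tcp_pos': array([0.42376073, 0.17134117, 0.11627997]), 'tool_rot': array([0.87929926, 0.47626703, 0.00127389, 0.00095574]), 'force': array([ 0.38901026, -3.48077626,  6.57247572]), 'ft_torque': array([-0.58393618,  0.00531672, -0.02540228]), 'gripper_force': 37.9584077083382, 'finger_gap': 0.7110457934877136}
```

Request:
drive_tool(
  motion=[
    [[55,0,0,-0.2,0],[55,0,0,-0.5,0],[55,0,0,-0.8,0],[55,0,0,-1.1,0],[55,0,0,-1.35,0],[55,0,0,-1.5,0],[55,0,0,-1.5,0],[55,0,0,-1.5,0],[55,0,0,-1.5,0]],
  ],
)

```text
t: 4.85
tcp_pos: [0.4224, 0.1715, 0.1598]
tool_rot: [0.88, 0.476, -0.0, -0.0]
force: [0.3, 0.2, -4.6]
finger_gap: 0.709
gripper_force: 39.8
```

```bash
cat > heft.py <<'E'
from h import *
import sys
F=[]
for i in range(6): # camera call advances 0.05 s
    im=manip.snapshot("wrist"); s=manip.sense(); F.append(np.r_[s['force'],s['ft_torque']])
print(np.round(F,2)); print(np.mean(F,0).round(3)); print(s['t'],s['tcp_pos'],s['gripper_force'],s['finger_gap'],s['tau'].round(2))
cv2.imwrite(sys.argv[1],im[:,:,::-1])
E
python3 heft.py pics/h1.png
```

```text
[[-0.31 -0.09 -4.42  0.05  0.02 -0.02]
 [-0.21  1.11 -4.1   0.03  0.   -0.01]
 [ 0.02 -0.04 -4.68 -0.   -0.01  0.01]
 [-0.14  0.47 -4.08  0.01 -0.07 -0.  ]
 [ 0.34 -0.59 -4.26 -0.   -0.01  0.06]
 [ 0.8  -0.2  -5.46  0.04  0.01 -0.01]]
[ 8.300e-02  1.100e-01 -4.499e+00  2.200e-02 -1.000e-02  3.000e-03]
5.15 [0.42257308 0.17158615 0.15993513] 39.81334927124408 0.7087955516055976 [ 0.000e+00 -3.533e+01 -1.109e+01 -0.000e+00  1.000e-02  0.000e+00]
```

Jar 1 reads 4.5 N. Setting it back.

Request:
drive_tool(
  motion=[
    [[55,0,0,0.4,0],[55,0,0,0.8,0],[55,0,0,1.15,0],[55,0,0,1.35,0],[55,0,0,1.48,0],[55,0,0,1.48,0],[72,0,0,1.48,0],[85,0,0,1.48,0],[85,0,0,1.48,0],[85,0,0,1.48,0]],
  ],
)

```text
t: 6.15
tcp_pos: [0.423, 0.1717, 0.1159]
tool_rot: [0.879, 0.476, 0.0, 0.0]
force: [-0.0, 0.0, 0.6]
finger_gap: 0.997
gripper_force: 0.0
```

```bash
python3 - <<'E'
from h import *
s=manip.sense(); print(s['tcp_pos'],s['force'],s['finger_gap'])
print("up then peg+60:",to(pol(.08,0,.2),-33.2),to(pol(.108,60,.2),A0+150),to(pol(.108,60,.130),A0+150))
# arc of 60 deg clockwise in tool frame, 8 rows ; tool x = inward radial
r=.108/.03
for k in range(1,9):
    t=np.radians(7.5*k); # tool frame: x inward, y = direction a+90 (ccw), motion is cw => -y
    print(k,[round(r*(1-np.cos(t)),2),round(-r*np.sin(t),2),round(7.5*k/8,2)])
E
```

```text
[0.42301625 0.17166765 0.11590789] [-0.02373495  0.03731571  0.55525051] 0.9968805754473252
up then peg+60: [-0.039  0.043 -2.803  0.005] [ 0.825  3.162 -2.801 -7.495] [ 0.824  3.16  -0.467 -7.495]
1 [np.float64(0.03), np.float64(-0.47), 0.94]
2 [np.float64(0.12), np.float64(-0.93), 1.88]
3 [np.float64(0.27), np.float64(-1.38), 2.81]
4 [np.float64(0.48), np.float64(-1.8), 3.75]
5 [np.float64(0.74), np.float64(-2.19), 4.69]
6 [np.float64(1.05), np.float64(-2.55), 5.62]
7 [np.float64(1.41), np.float64(-2.86), 6.56]
8 [np.float64(1.8), np.float64(-3.12), 7.5]
```

Request:
drive_tool(
  motion=[
    [[85,0,0,-1.3,0],[85,0,0,-2.8,-0.3],[60,0.1,0.4,-2.8,-1.3],[45,0.2,0.8,-2.8,-2.3],[40,0.3,1.2,-2.8,-3.3],[40,0.45,1.7,-2.8,-4.3],[40,0.6,2.2,-2.8,-5.3],[40,0.75,2.7,-2.8,-6.3],[40,0.83,3.16,-2.8,-7.3],[40,0.83,3.16,-2.8,-7.5]],
  ],
)

```text
t: 7.15
tcp_pos: [0.5176, 0.14, 0.1998]
tool_rot: [0.524, 0.852, 0.001, 0.001]
force: [0.0, -0.4, 0.2]
finger_gap: 0.466
gripper_force: 0.0
```

```bash
python3 - <<'E'
from h import *
s=manip.sense(); print(s['tcp_pos'],s['force'],s['finger_gap'],s['q'])
print(to(pol(.108,60,.132),A0+150))
E
```

```text
[0.51759614 0.14000817 0.19977733] [ 0.04333981 -0.38543073  0.17271536] 0.46605416555999657 [ 5.57483075e-02  4.76308300e-01  1.70864917e+00 -2.18212062e-04
  9.54378120e-01 -4.12670664e-01]
[ 0.043 -0.048  2.259  0.006]
```

Request:
drive_tool(
  motion=[
    [[40,0.04,-0.05,1,0],[40,0.04,-0.05,1.8,0],[40,0.04,-0.05,2.25,0],[40,0.04,-0.05,2.25,0],[12,0.04,-0.05,2.25,0],[12,0.04,-0.05,2.25,0],[12,0.04,-0.05,2.25,0],[12,0.04,-0.05,2.25,0],[12,0.04,-0.05,2.25,0]],
  ],
  squeeze=25,
)

```text
t: 8.05
tcp_pos: [0.514, 0.1412, 0.133]
tool_rot: [0.524, 0.852, 0.0, 0.0]
force: [-1.0, 0.7, 4.0]
finger_gap: 0.173
gripper_force: 24.6
```

```bash
python3 - <<'E'
from h import *
s=manip.sense(); print(s['tcp_pos'],s['force'],s['finger_gap']*85.4,s['gripper_force'])
d=s['tcp_pos'][:2]-AX; print("r",np.hypot(*d),"ang",np.degrees(np.arctan2(d[1],d[0]))-A0, "yaw err",to(s['tcp_pos'],A0+150))
E
```

```text
[0.51395708 0.14120233 0.13301389] [-1.04407183  0.69708803  4.03531891] 14.733372724930081 24.592247307300568
r 0.10650947999903554 ang 59.23974866150962 yaw err [0.    0.    0.    0.004]
```

Peg pinched at 14.7 mm. Arc of 60° + 60° clockwise.

Request:
drive_tool(
  motion=[
    [[12,0.03,-0.47,0,0.94],[12,0.12,-0.93,0,1.88],[12,0.27,-1.38,0,2.81],[12,0.48,-1.8,0,3.75],[12,0.74,-2.19,0,4.69],[12,1.05,-2.55,0,5.62],[12,1.41,-2.86,0,6.56],[12,1.8,-3.12,0,7.5],[12,1.8,-3.12,0,7.5]],
  ],
)

```text
t: 8.95
tcp_pos: [0.4067, 0.1484, 0.133]
tool_rot: [0.88, 0.475, 0.003, 0.0]
force: [2.3, 1.1, -0.2]
finger_gap: 0.175
gripper_force: 25.0
```

```bash
cat > st.py <<'E'
from h import *
s=manip.sense(); print(s['tcp_pos'],s['force'].round(1),s['finger_gap']*85.4,s['gripper_force'],s['q'].round(2))
d=s['tcp_pos'][:2]-AX; print("r",np.hypot(*d),"ang",(np.degrees(np.arctan2(d[1],d[0]))-A0+180)%360-180)
E
python3 st.py
```

```text
[0.40668444 0.14836247 0.13304805] [ 2.3  1.1 -0.2] 14.917964083447545 24.979005753993988 [0.09 0.49 2.02 0.   0.63 0.67]
r 0.10724284534084687 ang -1.1526767107154399
```

Request:
drive_tool(
  motion=[
    [[12,0.03,-0.47,0,0.94],[12,0.12,-0.93,0,1.88],[12,0.27,-1.38,0,2.81],[12,0.48,-1.8,0,3.75],[12,0.74,-2.19,0,4.69],[12,1.05,-2.55,0,5.62],[12,1.41,-2.86,0,6.56],[12,1.8,-3.12,0,7.5],[12,1.8,-3.12,0,7.5]],
  ],
)

```text
t: 9.85
tcp_pos: [0.3611, 0.2451, 0.1331]
tool_rot: [1.0, -0.027, 0.004, -0.001]
force: [6.6, -2.2, 1.0]
finger_gap: 0.177
gripper_force: 25.5
```

```bash
python3 st.py
```

```text
[0.3610576  0.24507261 0.13306792] [ 6.6 -2.2  1. ] 15.080015682887831 25.47552913427353 [ 0.34  0.49  2.01 -0.    0.63  1.97]
r 0.10645656262072556 ang -61.2028958172217
```

Request:
drive_tool(
  motion=[
    [[40,0,0,0,0],[40,0,0,0,0],[40,0,0,0,0],[40,0,0,-1,0],[40,0,0,-2.2,0],[40,0,0,-3,-0.5],[60,0,0,-3,-1.5]],
  ],
)

```text
t: 10.55
tcp_pos: [0.3584, 0.2437, 0.2251]
tool_rot: [0.997, 0.079, 0.003, -0.001]
force: [0.0, -0.5, -0.4]
finger_gap: 0.627
gripper_force: 0.0
```

```bash
python3 st.py; python3 - <<'E'
from h import *
print(to(pol(.08,0,.205),-33.2),to(pol(.08,0,.116),-33.2))
m=manip.camera_model("top"); cv2.imwrite("pics/top1.png",cv2.resize(manip.snapshot("top")[150:270,160:290,::-1],None,fx=5,fy=5))
E
```

```text
[0.35843785 0.24367994 0.22509583] [ 0.  -0.5 -0.4] 53.51657857486425 0.0 [0.34 0.31 1.93 0.   0.9  1.75]
r 0.10897327021717622 ang -60.367050476357406
[ 1.744  2.77   0.677 -5.96 ] [ 1.726  2.774  3.644 -5.96 ]
```

View pics/top1.png

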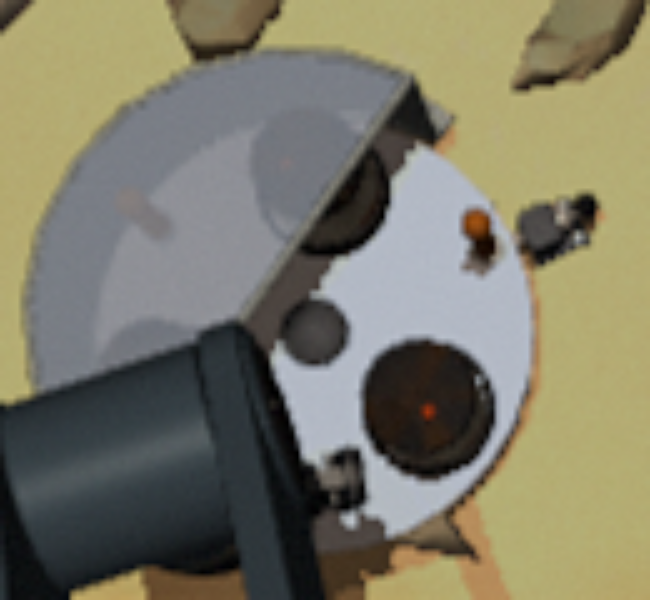

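The right peg at (477,222) and the front jar at (428,405) coincide with the first view, so the table is in its stop with the second jar in front. Moving on to jar 2.

Request:
drive_tool(
  motion=[
    [[85,0.2,0.4,0,-1],[85,0.5,0.9,0,-2],[85,0.9,1.5,0,-3],[85,1.3,2.1,0,-4],[85,1.74,2.77,0,-5],[85,1.74,2.77,0.3,-5.96],[85,1.74,2.77,1.3,-5.96],[85,1.74,2.77,2.3,-5.96],[85,1.74,2.77,3.2,-5.96],[85,1.74,2.77,3.64,-5.96]],
  ],
)

```text
t: 11.6
tcp_pos: [0.4192, 0.1686, 0.1106]
tool_rot: [0.881, 0.472, -0.003, -0.001]
force: [-0.3, -0.3, 0.2]
finger_gap: 0.993
gripper_force: 0.0
```

Request:
drive_tool(
  motion=[
    [[85,0,0,0,0],[55,0,0,0,0],[55,0,0,0,0],[55,0,0,0,0],[55,0,0,0,0],[55,0,0,0,0],[55,0,0,0,0],[55,0,0,0,0],[55,0,0,0,0]],
  ],
  squeeze=35,
)

```text
t: 12.5
tcp_pos: [0.4218, 0.1693, 0.1139]
tool_rot: [0.881, 0.473, 0.001, 0.0]
force: [-0.4, -1.0, 6.2]
finger_gap: 0.714
gripper_force: 38.8
```

Request:
drive_tool(
  motion=[
    [[55,0,0,-0.2,0],[55,0,0,-0.5,0],[55,0,0,-0.8,0],[55,0,0,-1.1,0],[55,0,0,-1.35,0],[55,0,0,-1.5,0],[55,0,0,-1.5,0],[55,0,0,-1.5,0],[55,0,0,-1.5,0]],
  ],
)

```text
t: 13.4
tcp_pos: [0.4211, 0.1692, 0.1578]
tool_rot: [0.881, 0.473, -0.0, -0.0]
force: [0.1, 0.3, -1.8]
finger_gap: 0.712
gripper_force: 38.4
```

```bash
python3 heft.py pics/h2.png; python3 st.py
```

```text
[[-0.38  0.13 -1.43 -0.    0.07  0.02]
 [-0.79  1.22 -1.28 -0.01 -0.06 -0.01]
 [ 0.17  0.05 -0.79  0.04  0.01  0.04]
 [-0.23  0.07 -1.24 -0.02  0.01  0.  ]
 [-0.    0.24 -1.04  0.   -0.01  0.02]
 [-0.05 -0.18 -1.17 -0.03 -0.03 -0.03]]
[-2.14e-01  2.55e-01 -1.16e+00 -3.00e-03 -1.00e-03  7.00e-03]
13.7 [0.42131433 0.16922925 0.1578344 ] 38.44219761318527 0.707740477217915 [  0.   -33.87 -10.34  -0.     0.     0.  ]
[0.42131433 0.16922925 0.1578344 ] [-0.1 -0.2 -1.2] 60.44103675440994 38.44219761318527 [0.13 0.46 1.94 0.   0.74 0.72]
r 0.08176077962649639 ang -0.940115141407972
```

Jar 2 reads 1.2 N. Setting it back and moving to the right peg.

Request:
drive_tool(
  motion=[
    [[55,0,0,0.4,0],[55,0,0,0.8,0],[55,0,0,1.15,0],[55,0,0,1.35,0],[55,0,0,1.48,0],[55,0,0,1.48,0],[72,0,0,1.48,0],[85,0,0,1.48,0],[85,0,0,1.48,0],[85,0,0,1.48,0]],
  ],
)

```text
t: 14.7
tcp_pos: [0.4216, 0.1693, 0.1137]
tool_rot: [0.881, 0.473, 0.0, 0.0]
force: [0.2, -0.4, -0.6]
finger_gap: 0.995
gripper_force: 0.0
```

```bash
python3 st.py; python3 - <<'E'
from h import *
print("up then peg+60:",to(pol(.108,60,.2),A0+150))
E
```

```text
[0.42159237 0.16925517 0.1137067 ] [ 0.2 -0.4 -0.6] 84.95024597516034 0.0 [0.13 0.55 1.97 0.   0.62 0.72]
r 0.08158356866075782 ang -0.78871349740308
up then peg+60: [ 0.936  3.151 -2.875 -7.535]
```

Request:
drive_tool(
  motion=[
    [[85,0,0,-1.3,0],[85,0,0,-2.8,-0.3],[60,0.1,0.4,-2.87,-1.3],[45,0.2,0.8,-2.87,-2.3],[40,0.3,1.2,-2.87,-3.3],[40,0.45,1.7,-2.87,-4.3],[40,0.6,2.2,-2.87,-5.3],[40,0.75,2.7,-2.87,-6.3],[40,0.93,3.15,-2.87,-7.3],[40,0.93,3.15,-2.87,-7.53]],
  ],
)

```text
t: 15.7
tcp_pos: [0.518, 0.1398, 0.1998]
tool_rot: [0.523, 0.852, 0.001, 0.001]
force: [-0.1, -0.5, 0.5]
finger_gap: 0.467
gripper_force: 0.0
```

```bash
python3 st.py; python3 - <<'E'
from h import *
print(to(pol(.1085,59.5,.132),A0+149.5))
E
```

```text
[0.51795251 0.13984086 0.19980113] [-0.1 -0.5  0.5] 39.922044783945005 0.0 [ 0.06  0.48  1.71 -0.    0.95 -0.41]
r 0.10952758946065538 ang 60.80520082439523
[ 0.037 -0.088  2.26   0.073]
```

Request:
drive_tool(
  motion=[
    [[40,0.04,-0.09,1,0.07],[40,0.04,-0.09,1.8,0.07],[40,0.04,-0.09,2.25,0.07],[40,0.04,-0.09,2.25,0.07],[12,0.04,-0.09,2.25,0.07],[12,0.04,-0.09,2.25,0.07],[12,0.04,-0.09,2.25,0.07],[12,0.04,-0.09,2.25,0.07],[12,0.04,-0.09,2.25,0.07]],
  ],
  squeeze=25,
)

```text
t: 16.6
tcp_pos: [0.514, 0.1406, 0.133]
tool_rot: [0.529, 0.849, 0.001, 0.001]
force: [2.4, 2.9, -0.5]
finger_gap: 0.176
gripper_force: 24.6
```

Request:
drive_tool(
  motion=[
    [[12,0.03,-0.47,0,0.94],[12,0.12,-0.93,0,1.88],[12,0.27,-1.38,0,2.81],[12,0.48,-1.8,0,3.75],[12,0.74,-2.19,0,4.69],[12,1.05,-2.55,0,5.62],[12,1.41,-2.86,0,6.56],[12,1.8,-3.12,0,7.5],[12,1.8,-3.12,0,7.5]],
  ],
)

```text
t: 17.5
tcp_pos: [0.4051, 0.1488, 0.133]
tool_rot: [0.883, 0.47, 0.002, -0.0]
force: [2.2, 4.4, -2.4]
finger_gap: 0.176
gripper_force: 25.0
```

Request:
drive_tool(
  motion=[
    [[12,0.03,-0.47,0,0.94],[12,0.12,-0.93,0,1.88],[12,0.27,-1.38,0,2.81],[12,0.48,-1.8,0,3.75],[12,0.74,-2.19,0,4.69],[12,1.05,-2.55,0,5.62],[12,1.41,-2.86,0,6.56],[12,1.8,-3.12,0,7.5],[12,1.8,-3.12,0,7.5]],
  ],
)

```text
t: 18.4
tcp_pos: [0.3606, 0.2457, 0.133]
tool_rot: [0.999, -0.033, 0.004, -0.001]
force: [5.4, -1.1, -3.5]
finger_gap: 0.172
gripper_force: 25.4
```

```bash
python3 st.py
```

```text
[0.36056684 0.24569998 0.13304134] [ 5.4 -1.1 -3.5] 14.717028455896742 25.370116531848907 [ 0.34  0.49  2.01 -0.    0.63  1.98]
r 0.10699565259435456 ang -61.517683636892684
```

Request:
drive_tool(
  motion=[
    [[40,0,0,0,0],[40,0,0,0,0],[40,0,0,0,0],[40,0,0,-1,0],[40,0,0,-2.2,0],[40,0,0,-3,-0.5],[60,0,0,-3,-1.5]],
  ],
)

```text
t: 19.1
tcp_pos: [0.3584, 0.2447, 0.2252]
tool_rot: [0.997, 0.074, 0.003, -0.001]
force: [0.6, -0.4, 0.4]
finger_gap: 0.626
gripper_force: 0.0
```

```bash
python3 st.py; python3 - <<'E'
from h import *
print(to([.4228,.1700,.116],-33.2))
a=cv2.cvtColor(manip.snapshot("top")[150:270,160:290],cv2.COLOR_RGB2GRAY); b=cv2.resize(cv2.imread("pics/top1.png",0),(130,120),interpolation=cv2.INTER_AREA)
# peg and front-jar patch shift against the earlier view
for n,(u,v,w,h) in dict(peg=(88,36,14,14),jar=(70,66,32,32)).items():
    t=b[v:v+h,u:u+w]; r=cv2.matchTemplate(a[v-6:v+h+6,u-6:u+w+6],t,cv2.TM_CCOEFF_NORMED); _,mx,_,loc=cv2.minMaxLoc(r); print(n,mx,loc,"(6,6)=same")
E
```

```text
[0.35840007 0.24465401 0.22518012] [ 0.6 -0.4  0.4] 53.430767994518625 0.0 [ 0.34  0.31  1.92 -0.    0.9   1.76]
r 0.10907588495510116 ang -60.876493375153814
[ 1.735  2.781  3.647 -6.042]
peg 0.9521632790565491 (7, 7) (6,6)=same
jar 0.9597024321556091 (6, 7) (6,6)=same
```

Stop confirmed again. Jar 3.

Request:
drive_tool(
  motion=[
    [[85,0.2,0.4,0,-1],[85,0.5,0.9,0,-2],[85,0.9,1.5,0,-3],[85,1.3,2.1,0,-4],[85,1.76,2.76,0,-5],[85,1.78,2.76,0.3,-6],[85,1.78,2.76,1.3,-6.04],[85,1.78,2.76,2.3,-6.04],[85,1.78,2.76,3.1,-6.04],[85,1.78,2.76,3.54,-6.04]],
  ],
)

```text
t: 20.15
tcp_pos: [0.4197, 0.1694, 0.1138]
tool_rot: [0.881, 0.472, -0.003, -0.001]
force: [0.1, 0.0, -1.0]
finger_gap: 0.998
gripper_force: 0.0
```

Request:
drive_tool(
  motion=[
    [[85,0,0,0,0],[55,0,0,0,0],[55,0,0,0,0],[55,0,0,0,0],[55,0,0,0,0],[55,0,0,0,0],[55,0,0,0,0],[55,0,0,0,0],[55,0,0,0,0]],
  ],
  squeeze=35,
)

```text
t: 21.05
tcp_pos: [0.4222, 0.1699, 0.1169]
tool_rot: [0.881, 0.473, 0.001, 0.0]
force: [0.1, -1.8, 6.8]
finger_gap: 0.701
gripper_force: 39.0
```

Request:
drive_tool(
  motion=[
    [[55,0,0,-0.2,0],[55,0,0,-0.5,0],[55,0,0,-0.8,0],[55,0,0,-1.1,0],[55,0,0,-1.35,0],[55,0,0,-1.5,0],[55,0,0,-1.5,0],[55,0,0,-1.5,0],[55,0,0,-1.5,0]],
  ],
)

```text
t: 21.95
tcp_pos: [0.4215, 0.1699, 0.1608]
tool_rot: [0.881, 0.473, -0.0, -0.0]
force: [-0.6, -0.4, -2.4]
finger_gap: 0.704
gripper_force: 38.9
```

```bash
python3 heft.py pics/h3.png; python3 st.py
```

```text
[[ 0.22  0.45 -3.23 -0.05  0.02  0.03]
 [-0.56  0.03 -2.4   0.    0.    0.03]
 [ 0.06  0.56 -2.36  0.07  0.02  0.04]
 [ 0.58 -0.08 -2.09 -0.01  0.04 -0.02]
 [ 0.6  -1.   -3.1   0.02  0.06  0.03]
 [ 0.05  0.19 -1.94  0.    0.02  0.02]]
[ 0.16   0.025 -2.521  0.005  0.026  0.02 ]
22.25 [0.42167892 0.16993108 0.16082905] 38.88501705368981 0.7022587095766447 [ 0.000e+00 -3.427e+01 -1.072e+01 -0.000e+00  1.000e-02 -0.000e+00]
[0.42167892 0.16993108 0.16082905] [ 0.1  0.2 -1.9] 59.972893797845465 38.88501705368981 [0.14 0.45 1.94 0.   0.75 0.72]
r 0.08097533466487832 ang -1.0052995348909235
```

Jar 3 reads 2.5 N, so jar 1 is heaviest; one more click clockwise brings it round.

Request:
drive_tool(
  motion=[
    [[55,0,0,0.4,0],[55,0,0,0.8,0],[55,0,0,1.15,0],[55,0,0,1.35,0],[55,0,0,1.48,0],[55,0,0,1.48,0],[72,0,0,1.48,0],[85,0,0,1.48,0],[85,0,0,1.48,0],[85,0,0,1.48,0]],
  ],
)

```text
t: 23.25
tcp_pos: [0.422, 0.17, 0.1168]
tool_rot: [0.881, 0.473, 0.0, 0.0]
force: [-0.2, -0.2, -0.1]
finger_gap: 0.993
gripper_force: 0.0
```

Request:
drive_tool(
  motion=[
    [[85,0,0,-1.3,0],[85,0,0,-2.75,-0.3],[60,0.1,0.4,-2.77,-1.3],[45,0.2,0.8,-2.77,-2.3],[40,0.3,1.2,-2.77,-3.3],[40,0.45,1.7,-2.77,-4.3],[40,0.6,2.2,-2.77,-5.3],[40,0.75,2.7,-2.77,-6.3],[40,0.9,3.12,-2.77,-7.3],[40,0.9,3.12,-2.77,-7.5]],
  ],
)

```text
t: 24.25
tcp_pos: [0.5166, 0.1404, 0.1998]
tool_rot: [0.526, 0.851, 0.001, 0.001]
force: [0.2, -0.1, 0.3]
finger_gap: 0.467
gripper_force: 0.0
```

```bash
python3 st.py; python3 - <<'E'
from h import *
print(to(pol(.1085,59.5,.132),A0+149.5))
E
```

```text
[0.5166398  0.14036411 0.19980548] [ 0.2 -0.1  0.3] 39.87501326765529 0.0 [ 0.06  0.48  1.71 -0.    0.95 -0.41]
r 0.10845954309571879 ang 60.31875961000355
[ 1.00e-03 -5.60e-02  2.26e+00  2.90e-02]
```

Request:
drive_tool(
  motion=[
    [[40,0,-0.06,1,0.03],[40,0,-0.06,1.8,0.03],[40,0,-0.06,2.25,0.03],[40,0,-0.06,2.25,0.03],[12,0,-0.06,2.25,0.03],[12,0,-0.06,2.25,0.03],[12,0,-0.06,2.25,0.03],[12,0,-0.06,2.25,0.03],[12,0,-0.06,2.25,0.03]],
  ],
  squeeze=25,
)

```text
t: 25.15
tcp_pos: [0.5141, 0.1405, 0.1331]
tool_rot: [0.528, 0.849, 0.001, 0.001]
force: [2.1, 4.1, 0.4]
finger_gap: 0.174
gripper_force: 24.6
```

Request:
drive_tool(
  motion=[
    [[12,0.03,-0.47,0,0.94],[12,0.12,-0.93,0,1.88],[12,0.27,-1.38,0,2.81],[12,0.48,-1.8,0,3.75],[12,0.74,-2.19,0,4.69],[12,1.05,-2.55,0,5.62],[12,1.41,-2.86,0,6.56],[12,1.8,-3.12,0,7.5],[12,1.8,-3.12,0,7.5]],
  ],
)

```text
t: 26.05
tcp_pos: [0.4057, 0.1483, 0.1331]
tool_rot: [0.882, 0.47, 0.002, 0.0]
force: [3.1, 4.1, -0.5]
finger_gap: 0.173
gripper_force: 25.0
```

Request:
drive_tool(
  motion=[
    [[12,0.03,-0.47,0,0.94],[12,0.12,-0.93,0,1.88],[12,0.27,-1.38,0,2.81],[12,0.48,-1.8,0,3.75],[12,0.74,-2.19,0,4.69],[12,1.05,-2.55,0,5.62],[12,1.41,-2.86,0,6.56],[12,1.8,-3.12,0,7.5],[12,1.8,-3.12,0,7.5]],
  ],
)

```text
t: 26.95
tcp_pos: [0.3605, 0.2451, 0.1331]
tool_rot: [0.999, -0.032, 0.003, -0.001]
force: [5.9, -0.5, 1.2]
finger_gap: 0.176
gripper_force: 25.4
```

```bash
python3 st.py
```

```text
[0.36050445 0.24510598 0.1330557 ] [ 5.9 -0.5  1.2] 15.017010629991598 25.430253446102142 [ 0.34  0.49  2.01 -0.    0.63  1.98]
r 0.10701064714232002 ang -61.19797648167793
```

Request:
drive_tool(
  motion=[
    [[40,0,0,0,0],[40,0,0,0,0],[40,0,0,0,0],[40,0,0,-1,0],[40,0,0,-2.2,0],[40,0,0,-3,-0.5],[60,0,0,-3,-1.5]],
  ],
)

```text
t: 27.65
tcp_pos: [0.3586, 0.2441, 0.2251]
tool_rot: [0.997, 0.075, 0.003, -0.001]
force: [0.9, -0.1, -0.3]
finger_gap: 0.622
gripper_force: 0.0
```

```bash
python3 st.py; python3 - <<'E'
from h import *
print(to([.4228,.1700,.116],-33.2))
E
```

```text
[0.35860849 0.24411577 0.22505284] [ 0.9 -0.1 -0.3] 53.15747250416186 0.0 [ 0.34  0.31  1.92 -0.    0.9   1.76]
r 0.10883098586134998 ang -60.60164656251794
[ 1.727  2.765  3.642 -6.03 ]
```

Request:
drive_tool(
  motion=[
    [[85,0.2,0.4,0,-1],[85,0.5,0.9,0,-2],[85,0.9,1.5,0,-3],[85,1.3,2.1,0,-4],[85,1.76,2.75,0,-5],[85,1.78,2.75,0.3,-6],[85,1.78,2.75,1.3,-6.04],[85,1.78,2.75,2.3,-6.04],[85,1.78,2.75,3.1,-6.04],[85,1.78,2.75,3.54,-6.04]],
  ],
)

```text
t: 28.65
tcp_pos: [0.4202, 0.1693, 0.1142]
tool_rot: [0.88, 0.474, -0.002, -0.001]
force: [0.1, -0.6, 0.7]
finger_gap: 0.994
gripper_force: 0.0
```

Request:
drive_tool(
  motion=[
    [[85,0,0,0,0],[55,0,0,0,0],[55,0,0,0,0],[55,0,0,0,0],[55,0,0,0,0],[55,0,0,0,0],[55,0,0,0,0],[55,0,0,0,0],[55,0,0,0,0]],
  ],
  squeeze=40,
)

```text
t: 29.55
tcp_pos: [0.4222, 0.17, 0.1171]
tool_rot: [0.88, 0.474, 0.0, 0.0]
force: [-1.7, -0.7, 6.0]
finger_gap: 0.709
gripper_force: 44.1
```

Request:
drive_tool(
  motion=[
    [[55,0,0,-0.2,0],[55,0,0,-0.5,0],[55,0,0,-0.8,0],[55,0,0,-1.1,0],[55,0,0,-1.6,0],[55,0,0,-2.2,0],[55,0,0,-2.8,0],[55,0,0,-3.4,0],[55,0,0,-4,0],[55,0,0,-4.5,0]],
  ],
)

```text
t: 30.55
tcp_pos: [0.4218, 0.1699, 0.2525]
tool_rot: [0.88, 0.474, 0.0, 0.0]
force: [0.5, -0.5, -4.9]
finger_gap: 0.707
gripper_force: 45.1
```

Request:
drive_tool(
  motion=[
    [[55,0,0,-0.3,0],[55,0,0,-0.5,0],[55,0,0,-0.5,0],[55,0,0,-0.5,0],[55,0,0,-0.5,0]],
  ],
)

```text
t: 31.05
tcp_pos: [0.4215, 0.1699, 0.2653]
tool_rot: [0.88, 0.474, -0.001, -0.0]
force: [-0.2, 0.0, -4.1]
finger_gap: 0.707
gripper_force: 45.1
```

```bash
python3 heft.py pics/h4.png; python3 st.py; python3 - <<'E'
from h import *
a=cv2.resize(manip.snapshot("scene")[120:260,120:400],(700,350)); b=cv2.resize(manip.snapshot("top")[140:280,160:400],(420,245))
o=np.zeros((600,700,3),np.uint8); o[:350]=a; o[352:597,:420]=b
cv2.imwrite("pics/end.png",o[:,:,::-1])
E
```

```text
[[ 0.23 -0.12 -3.97 -0.    0.03 -0.02]
 [-0.55  0.74 -3.78 -0.03 -0.06  0.02]
 [-0.35 -0.7  -4.4   0.06  0.06  0.03]
 [-0.08  0.08 -3.2   0.05 -0.01 -0.05]
 [-0.27 -0.15 -4.77  0.01 -0.03  0.02]
 [-0.02  0.41 -4.64  0.03  0.   -0.  ]]
[-1.730e-01  4.400e-02 -4.128e+00  2.100e-02 -1.000e-03 -2.000e-03]
31.35 [0.4220615  0.16992791 0.26575578] 45.08373700278753 0.7058176735290344 [ 0.000e+00 -3.198e+01 -1.693e+01 -1.000e-02  1.000e-02 -0.000e+00]
[0.4220615  0.16992791 0.26575578] [-0.   0.4 -4.6] 60.27682931937954 45.08373700278753 [0.14 0.28 1.82 0.   1.04 0.72]
r 0.08076351638072735 ang -0.7795645870994861
```

View pics/h4.png

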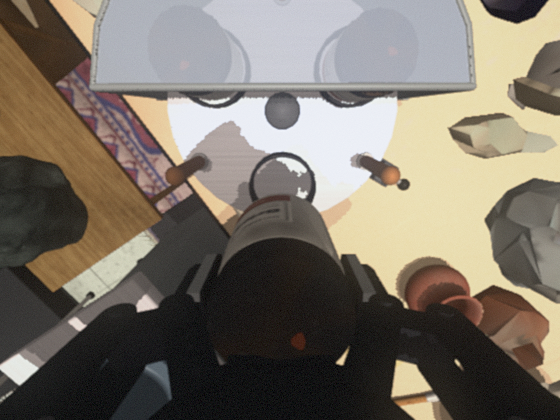

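View pics/end.png

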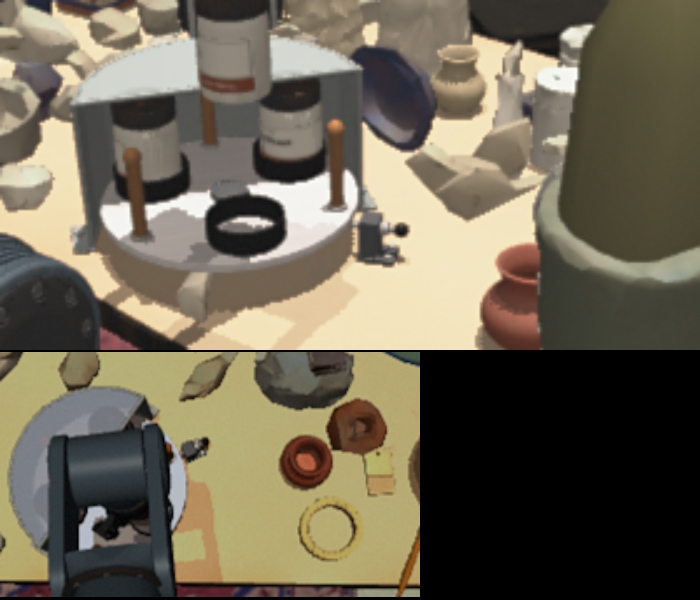

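The wrist view shows the heaviest jar held upright over the empty pocket ring at (282,182). Its pegs are level at (178,172) and (388,175). The scene view shows both other jars seated, the table in its stop, and the pot, tape and tile untouched.

```bash
python3 -c "
from station import manip
print(manip.sign_off())"
```

```text
the job is handed in; nothing more can be done
None
```

I hefted all three jars (about 4.5, 1.2 and 2.5 N) and handed in at about 31 s holding the first, the heaviest, upright with its base about 0.20 m up; the other two are seated, the table is in a click stop, and the pot, tape and tile are untouched.

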